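Mount the jog pendant on its ball and prove its stick

TASK

Pick up the grey jog pendant by its black carrying rib (never by its stick), lower it, without dropping it, onto the steel ball mount until it sits flat on the pad, and press its red latch lever fully down to lock it. Then use the gripper to tilt the spring-centred stick fully over towards the pendant's yellow end, hold it there for two seconds and let it go back to centre, leaving the pendant latched. Leave the bottle, the carton and the square block where they are.

Things in the scene. Friction and masses are not known exactly. Their poses are not given: they have to be found in the camera images.
- pendant: Grey control box, 170 (x) x 56 (y) x 50 mm (z), 0.5 to 0.75 kg, loose. Origin: centre of its flat underside, z up. Its +x end is yellow. On top, along x: red latch lever near the -x end, black carrying rib in the middle, jog stick at x = +50 mm. Underside: a central square socket, 30 x 30 mm, 38 mm deep, for the ball. May be mounted at any yaw.
- carry_rib (a point): Point on the carrying rib to grip, at (1, 0, 70) mm in the pendant frame. The rib is 42 mm (x) x 22 mm (y) and rises from z = 50 to 86 mm; grip it across its 22 mm, along the pendant's y.
- socket (a point): Point in the pendant's socket, (0, 0, 22) mm in the pendant frame, that coincides with the ball's centre when the pendant is seated.
- ball_mount: Ball mount bolted to the bench: 130 x 130 x 6 mm grey foot, dark round pad of 110 mm diameter with its top 12 mm above the bench, 9 mm neck and a 26 mm steel ball. Origin at the centre of its underside.
- mount_ball (a point): Centre of the steel ball, 34 mm above the bench (22 mm above the pad). Seated, the pendant's underside lies on the pad; the ball has 2 mm play to each side in the socket.
- latch_lever (a joint): Angle of the red latch lever: about 0 raised (open, as found), 0.75 rad pressed flat (fully down). It slides a fork under the seated ball. Friction-stiff, about 3 N at the pad; stays where left. Hinge along the pendant's y at (-32, 0, 56) mm in its frame; the lever, 46 mm long, points from there to -x, and up when open.
- lever_pad (a point): Top of the red pad, 18 x 26 mm, on the lever, 38 mm from the hinge: press down here. Fully down it lies at (-70, 0, 60) mm in the pendant frame, and 22 mm higher when open at (-57, 0, 85).
- stick: Jog stick; origin at its pivot, (50, 0, 52) mm in the pendant frame. A 10 mm rod with a black ball knob of 26 mm diameter on top. Spring-centred in all directions, 0.5 N m/rad (about 4 N at the knob when fully over), stops at 0.4 rad; tilt the tool along with it or push it with closed fingers, as a knob gripped tight does not turn freely. Unlatched, the pendant tips.
- knob (a point): Centre of the stick's ball knob, 52 mm from the pivot: (50, 0, 104) mm in the pendant frame when centred.
- jog_yellow (a joint): Tilt of the stick along the pendant's x (rad): 0 centred, + towards the yellow end, stops at +-0.4.
- jog_side (a joint): Tilt of the stick along the pendant's y (rad): 0 centred, + towards +y, stops at +-0.4.
- oil_bottle: Bystander: white dropper bottle with red tip, 41 mm diameter, 120 mm tall; origin under its centre.
- screw_carton: Bystander: small brown carton, 58 x 85 x 40 mm; origin under its centre.
- spare_block: Bystander: white square tube block, 51 x 50 x 92 mm, standing; origin under its centre.
Mind the look-alikes: they are no part of the job. What is shaped like the ball_mount but blue is not meant.

How it is judged:
By the outcome, as a careful person would: the job done as asked, in the order asked, and still so for the second after the job is handed in, with the robot touching nothing.
It also fails if it takes over 64 s, if anything falls off the work surface, if the arm or the gripper's body presses on something with over 40 N, if the wrist force passes 120 N, or if a joint passes its speed limit or range.

ROBOT

A 7-joint arm with a two-finger parallel gripper is mounted at the origin on the work surface; the furniture and walls round the work are solid. World frame = base frame: x ahead of the robot, y to its left, z up, the work surface at z = 0. Lengths are in mm, angles in rad, forces in N, time in s.
With the tool pointing down it reaches from about 425 to 875 mm from the base axis. Payload 4.7 kg.
Tool frame: the origin (TCP) lies midway between the tips of the shut fingers; the grasp point (between the pads) lies 19 mm behind it; z points along the fingers, y is the line along which they close (so a half turn about z gives the same grasp; the last joint's range is limited). The gripper opens to 85 mm and grips with 20 to 120 N. Pads are 22 mm wide; open, the fingers measure 114 mm over their backs; the gripper's body (76 mm by 85 mm) begins 54 mm behind the grasp point. The pads swing forward as they close: fully open they stand 13 mm farther back than shut.
Start: joints at [1.268, 0.321, -0.07, 1.45, 0.023, 1.371, -0.057], TCP at [202.473, -617.681, 231.349] pointing down, gripper open.
Joint ranges: [-2.86, 2.86], [-0.3, 2.09], [-1.38, 1.24], [0.06, 2.45], [-1.56, 4.7], [0.09, 2.05], [-2.69, 2.69]. Speed limits (rad/s): [2.57, 2.57, 3.14, 3.14, 3.14, 3.14, 3.14].

INTERFACE

Orientations are given as a unit quaternion [x, y, z, w].
In Python, from plant import ctrl, snapshot gives the robot as it stands. The module is installed in compiled form; this text tells all that it offers.
- The arm moves only by the tool arm_command, never from a script. Its argument "moves" is a list of rows, each an object of numbers: "dx", "dy", "dz": the shift along the tool's x, y, z in mm; "ax", "ay", "az": the turn, a rotation vector about the tool's x, y, z in rad. In form: [{"dx": .., "dy": .., "dz": .., "ax": .., "ay": .., "az": ..}, ...]. A call has 1 to 20 rows; each row shifts and turns the commanded pose from where the row before left it, along the tool's axes as they then stand; what a row does not reach is not made up. A row lasts 1/10 s, in which the tool goes at most 50 mm and 8.59 degrees, less where a joint would pass 70% of its speed; a pose out of reach is approached as far as the arm can. A call is refused whole if a number of a shift passes 50 or a number of a turn 0.15, either way. A call with a gripper value outside its range is refused whole. "claw" is the opening, from 0 (shut) to 1 (fully open), set as the call begins (left out, the last holds). The fingers move at their own pace and stop on an object; "newtons" is the grip in N (left out, the last holds). Time passes only in rows, so rows that do not move let the fingers close. It gives the time, the measured TCP pose, the force, the opening and the grip force at its end, in the units of the state.
- ctrl.get_state(): the state, without advancing time (a new reading comes with each control period).
- snapshot(name): name is "side" or "top"; returns a dict with "pixels" (400x640x3 uint8, red, green, blue), "depth" (400x640 float32, mm along the optical axis (not along the pixel's ray), 0 where there is no reading), "camera_matrix" (3x3 intrinsics, pixels), "k1" (the pictures are not rectified: a ray, as slopes to the right and down, at radius r is drawn at 1 + k1 r^2 times it, then the intrinsics apply), "extrinsics" (4x4, takes a point from world to camera coordinates). Camera axes: x right, y down, z forward; pixel columns grow to the right and rows downward; lengths in mm; the calibration is good to about 2 mm. A picture is of the moment at which its call begins.
- ctrl.finish_job(): hands the job in; it is judged then, once.
The state is a dict: "t": time; "qpos": joint angles; "dq": joint speeds; "tau": joint torques, N m; "eef_pos": TCP position; "tool_rot": TCP orientation; "force": force on the tool from outside, world axes, zero at the start; "wrist_torque": the same for the moment, N m; "opening": finger opening in mm; "finger_force": force on a finger pad.
Only numpy, scipy, OpenCV 4.12 (cv2) and the standard library are available. Lean on these libraries where they do the work, as an engineer would, in place of code of your own. Each camera call takes 0.05 s, during which the arm holds its last target. There are 200 camera calls.

## Working session

There is one attempt and no reset: what is moved stays moved. The work goes in short steps, Python scripts to look and compute and a tool call to move; the robot and the scene stay as the last step left them, time stands still between calls to the robot, and variables do not carry over. Pictures are saved under pics/ and viewed, at most 10 in all, crops included, and the job is handed in when it is done.

Besides the shell and the picture viewer there is one more tool, called by a JSON object that holds its "op" and its "data", one argument or row to a line. arm_command: Moves the arm, as the interface text tells. Its arguments: {"type":"object","properties":{"moves":{"type":"array","items":{"type":"object","properties":{"dx":{"type":"number"},"dy":{"type":"number"},"dz":{"type":"number"},"ax":{"type":"number"},"ay":{"type":"number"},"az":{"type":"number"}}}},"claw":{"type":"number"},"newtons":{"type":"number"}},"required":["moves"]}

```bash
mkdir -p pics
cat > h.py <<'E'
import numpy as np, cv2
from plant import ctrl, snapshot
def snap(n):
    s=snapshot(n); np.savez('%s.npz'%n, **{k:np.asarray(v) for k,v in s.items()}); return s
def cloud(s):
    K=np.array(s['camera_matrix']);k1=float(s['k1']);d=s['depth'];h,w=d.shape
    u,v=np.meshgrid(np.arange(w),np.arange(h))
    p=np.stack([u,v],-1).reshape(-1,1,2).astype(np.float64)
    n=cv2.undistortPoints(p,K,np.array([k1,0,0,0,0.])).reshape(h,w,2)
    c=np.dstack([n[...,0]*d,n[...,1]*d,d])
    E=np.array(s['extrinsics']);W=(c-E[:3,3])@E[:3,:3]
    W[d==0]=np.nan
    return W
def proj(s,P):
    E=np.array(s['extrinsics']);c=np.atleast_2d(P)@E[:3,:3].T+E[:3,3]
    n=c[:,:2]/c[:,2:];n=n*(1+float(s['k1'])*(n**2).sum(1,keepdims=True));K=np.array(s['camera_matrix'])
    return n*[K[0,0],K[1,1]]+K[:2,2]
E
python3 - <<'E'
from h import *
a=[]
for n in('top','side'):
    s=snap(n);cv2.imwrite(f'pics/{n}0.png',s['pixels'][...,::-1]);print(np.array(s['extrinsics']).round(2),s['camera_matrix'],s['k1'])
st=ctrl.get_state();print(st)
E
```

```text
[[ 1.00000e-02 -1.00000e+00  1.00000e-02 -5.35100e+01]
 [-9.90000e-01 -1.00000e-02 -1.10000e-01  4.66270e+02]
 [ 1.10000e-01 -0.00000e+00 -9.90000e-01  1.01154e+03]
 [ 0.00000e+00  0.00000e+00  0.00000e+00  1.00000e+00]] [[389.3803471    0.         319.24168261]
 [  0.         389.3803471  192.69402555]
 [  0.           0.           1.        ]] -0.038840162834574116
[[-1.00000e+00  3.00000e-02  2.00000e-02  4.58590e+02]
 [ 0.00000e+00  5.20000e-01 -8.50000e-01  9.92500e+01]
 [-4.00000e-02 -8.50000e-01 -5.20000e-01  1.16516e+03]
 [ 0.00000e+00  0.00000e+00  0.00000e+00  1.00000e+00]] [[362.34716409   0.         317.68051963]
 [  0.         362.34716409 197.04400841]
 [  0.           0.           1.        ]] -0.04260946488836631
{'t': 0.1, 'qpos': array([ 1.26808179,  0.32178468, -0.07009921,  1.4515121 ,  0.02259154,
        1.37080599, -0.05691691]), 'dq': array([-0.00020392, -0.00090476, -0.00125472, -0.00289006,  0.00098044,
       -0.00027433, -0.00060272]), 'tau': array([-1.40071411e-04, -4.94879365e+01, -3.83983841e-01, -3.15209770e+01,
        1.30491669e-02,  7.42461823e-03,  1.02598523e-05]), 'eef_pos': array([ 202.32314322, -617.21978513,  230.33026212]), 'tool_rot': array([ 9.87477672e-01,  1.57756475e-01, -1.74382690e-04, -8.43671379e-04]), 'force': array([-0.34574377, -0.09558059,  0.43428586]), 'wrist_torque': array([-0.00499129, -0.00258438,  0.03418361]), 'finger_force': 0.0, 'opening': 85.42246696125775}
```

View pics/top0.png

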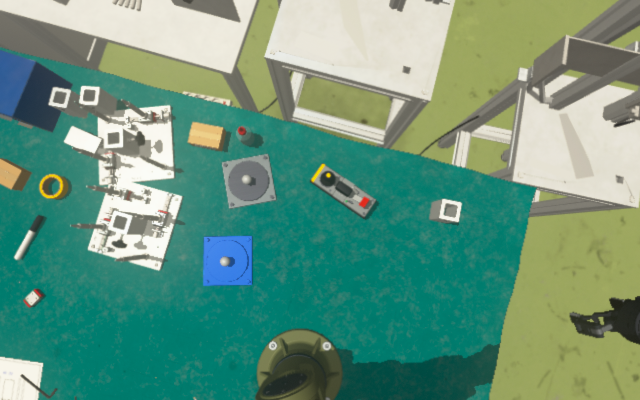

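View pics/side0.png

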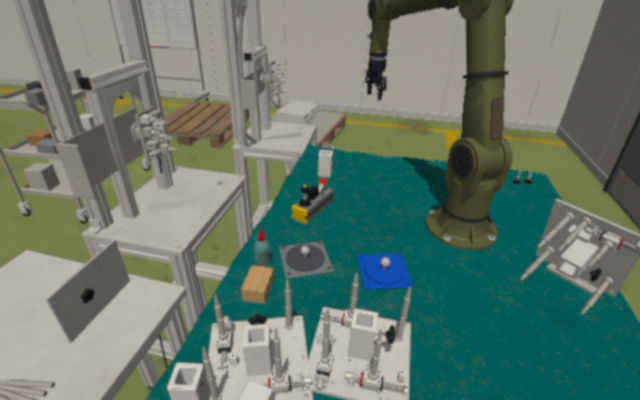

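Top view: the pendant is at about (343,191), with its yellow end at (318,176), knob at (328,176) and red lever at (364,202). The grey mount's ball is at (247,180). The blue decoy is at (227,262), the bottle at (245,135), the carton at (207,135) and the square block at (449,211). The side view shows the same layout.

```bash
cat > m.py <<'E'
from h import *
import sys
def meas(s,n):
    W=cloud(s);P=s['pixels'].astype(int);print(n)
    x,y,z=W[...,0],W[...,1],W[...,2]
    hsv=cv2.cvtColor(s['pixels'],cv2.COLOR_RGB2HSV)
    def st(nm,m):
        if m.sum(): print(' ',nm,m.sum(),np.nanmedian(W[m],0).round(1),np.nanmin(W[m],0).round(1),np.nanmax(W[m],0).round(1))
    return W,hsv,st
E
python3 - <<'E'
from m import *
for n in('top','side'):
    d=np.load(n+'.npz');s={k:d[k] for k in d.files}
    W,hsv,st=meas(s,n);z=W[...,2]
    c=W
    # bench level
    ctr={'top':(191,343),'side':(203,312)}[n]
    X=W[ctr];print(X)
    near=lambda p,r:np.hypot(W[...,0]-p[0],W[...,1]-p[1])<r
    nb=near(X,150)
    m=nb&(z>12)&(z<130)
    st('all',m)
    b=m&(z>43)&(z<57)&(near(X,110))
    r=cv2.minAreaRect(W[b][:,:2].astype(np.float32));print('  rect',r)
    r=cv2.minAreaRect(W[m][:,:2].astype(np.float32));print('  rect all',r)
    red=m&((hsv[...,0]<8)|(hsv[...,0]>172))&(hsv[...,1]>130)&(hsv[...,2]>90);st('red',red)
    yel=m&(hsv[...,0]>20)&(hsv[...,0]<33)&(hsv[...,1]>140);st('yel',yel)
    k=m&(z>92);st('knob',k)
    k=m&(z>74)&(z<92)&(hsv[...,2]<80);st('rib',k)
    # mount
    bp={'top':(180,247),'side':(251,304)}[n]
    B=W[bp];print(' ball',B)
    nb=near(B,120);st('ball',near(B,25)&(z>25));pm=nb&near(B,70)&(z>8.5)&(z<16);print('  pad',cv2.minAreaRect(W[pm][:,:2].astype(np.float32)),np.median(z[pm]))
    for nm,p in {'top':(('bottle',(135,245)),('carton',(135,207)),('block',(211,449)),('bench',(230,300))),'side':(('bottle',(245,263)),('carton',(283,258)),('block',(165,325)),('bench',(220,380)))}[n]:
        q=W[p];st(nm,near(q,60)&(z>15)&(z<140)) if nm!='bench' else print(q)
E
```

```text
top
[ 464.45992287 -109.92092413   87.91123872]
  all 1513 [ 468.9 -112.1   51.9] [ 399.7 -201.6   12.8] [597.  -26.  121.6]
  rect ((472.7286071777344, -113.11302947998047), (170.3164825439453, 56.53193664550781), 55.38561248779297)
  rect all ((515.118408203125, -141.71871948242188), (175.47781372070312, 164.2251739501953), 56.166847229003906)
  red 62 [ 437.5 -162.3   85.8] [ 426.7 -172.4   78.9] [ 450.1 -150.8   94. ]
  yel 92 [508.9 -49.7  51.6] [494.  -76.4  32.3] [539.8 -28.7 121.6]
  knob 88 [498.9 -71.6 113.8] [ 426.7 -171.7   92.5] [511.2 -59.4 121.6]
  rib 133 [ 472.1 -112.3   86.5] [ 454.5 -130.3   74.8] [489.7 -92.4  91.3]
 ball [497.0524071  139.21029489  42.78930562]
  ball 76 [499.5 140.   43.8] [489.2 129.3  33. ] [513.4 153.2  49.7]
  pad ((500.2220458984375, 141.47702026367188), (127.2425765991211, 127.92980194091797), 12.615522384643555) 12.439225504567116
  bottle 264 [611.9 143.4  69.1] [550.1 128.6  15.4] [639.8 167.7 120.9]
  carton 770 [617.5 252.1  40.4] [584.  208.9  15.4] [654.  303.1  46.5]
  block 596 [ 418.  -371.4   83.5] [ 389.2 -405.1   16.1] [ 446.4
[... 506 characters left out ...]
8] [492.6 -72.2  12.8] [541.1 -18.9 117.8]
  knob 54 [502.  -60.4 107.4] [489.3 -77.2  94.4] [511.5 -54.4 118.5]
  rib 59 [ 472.6 -103.4   83. ] [ 458.8 -126.6   74.1] [488.9 -85.5  86.2]
 ball [502.67079737 156.33952098  40.46381798]
  ball 61 [502.6 151.4  41.3] [488.8 138.9  25.7] [513.7 157.   47.1]
  pad ((500.7938232421875, 150.38565063476562), (124.50691223144531, 117.4391098022461), 12.160982131958008) 12.674815550994182
  bottle 409 [617.2 164.8  56.1] [595.7 143.1  15.2] [640.4 221.6 118.2]
  carton 776 [618.6 270.8  39.8] [585.1 216.3  15.1] [654.5 305.6  44. ]
  block 309 [ 419.4 -351.9   64.7] [ 389.3 -404.1   15.2] [ 447.1 -339.1   94.1]
[251.80678256 -44.694066     0.71536034]
```

```bash
cat > go.py <<'E'
from h import *
from scipy.spatial.transform import Rotation as R
import sys
# go.py x y z yaw(deg of tool x) [tilt rotvec in tool frame]: total shift (in present tool axes) and turn
def rel(x,y,z,yaw,pitch=0):
    s=ctrl.get_state();r=R.from_quat(s['tool_rot'])
    T=R.from_euler('z',yaw,degrees=True)*R.from_euler('x',180,degrees=True)*R.from_euler('y',pitch)
    print('t',round(s['t'],2),'pos',s['eef_pos'].round(1),'yaw',np.degrees(np.arctan2(*r.as_matrix()[[1,0],0])).round(2),'F',s['force'].round(1),'open',round(s['opening'],1),'ff',round(s['finger_force'],1),'q',s['qpos'].round(2))
    print('shift',r.inv().apply(np.array([x,y,z])-s['eef_pos']).round(1),'turn',(r.inv()*T).as_rotvec().round(4))
if __name__=='__main__': rel(*map(float,sys.argv[1:]))
E
python3 go.py 473.3 -112.3 230 55.4
```

```text
t 0.1 pos [ 202.3 -617.2  230.3] yaw 18.15 F [-0.3 -0.1  0.4] open 85.4 ff 0.0 q [ 1.27  0.32 -0.07  1.45  0.02  1.37 -0.06]
shift [ 414.8 -395.4    1. ] turn [-1.700e-03 -5.000e-04 -6.501e-01]
```

{"op": "arm_command", "data": {
  "moves": [
    {"dx": 10, "dy": -10},
    {"dx": 22, "dy": -21},
    {"dx": 22, "dy": -21},
    {"dx": 22, "dy": -21},
    {"dx": 22, "dy": -21},
    {"dx": 22, "dy": -21},
    {"dx": 22, "dy": -21},
    {"dx": 22, "dy": -21},
    {"dx": 22, "dy": -21},
    {"dx": 22, "dy": -21},
    {"dx": 22, "dy": -21},
    {"dx": 22, "dy": -21},
    {"dx": 22, "dy": -21},
    {"dx": 22, "dy": -21},
    {"dx": 22, "dy": -21},
    {"dx": 22, "dy": -21},
    {"dx": 22, "dy": -21},
    {"dx": 22, "dy": -20},
    {"dx": 20, "dy": -18},
    {"dx": 11, "dy": -11}
  ],
  "claw": 1,
  "newtons": 60
}}

```text
invalid input at $.moves[0]: expected keys dx, dy, dz, ax, ay, az
```

{"op": "arm_command", "data": {
  "moves": [
    {"az": -0.1},
    {"az": -0.11},
    {"az": -0.11},
    {"az": -0.11},
    {"az": -0.11},
    {"az": -0.11},
    {}
  ]
}}

```text
invalid input at $.moves[0]: expected keys dx, dy, dz, ax, ay, az
```

```bash
python3 go.py 473.3 -112.3 130 55.4
python3 - <<'E'
from h import *
s=snap('side');p=cv2.resize(s['pixels'][100:300,200:420],None,fx=3.6,fy=3,interpolation=cv2.INTER_CUBIC);cv2.imwrite('pics/side1.png',p[...,::-1])
E
```

```text
t 0.1 pos [ 202.3 -617.2  230.3] yaw 18.15 F [-0.3 -0.1  0.4] open 85.4 ff 0.0 q [ 1.27  0.32 -0.07  1.45  0.02  1.37 -0.06]
shift [ 414.8 -395.2  101. ] turn [-1.700e-03 -5.000e-04 -6.501e-01]
```

{"op": "arm_command", "data": {
  "moves": [
    {"dx": 10, "dy": -10, "dz": 0, "ax": 0, "ay": 0, "az": 0},
    {"dx": 24, "dy": -23, "dz": 0, "ax": 0, "ay": 0, "az": 0},
    {"dx": 24, "dy": -23, "dz": 0, "ax": 0, "ay": 0, "az": 0},
    {"dx": 24, "dy": -23, "dz": 0, "ax": 0, "ay": 0, "az": 0},
    {"dx": 24, "dy": -23, "dz": 0, "ax": 0, "ay": 0, "az": 0},
    {"dx": 24, "dy": -23, "dz": 0, "ax": 0, "ay": 0, "az": 0},
    {"dx": 24, "dy": -23, "dz": 0, "ax": 0, "ay": 0, "az": 0},
    {"dx": 24, "dy": -23, "dz": 0, "ax": 0, "ay": 0, "az": 0},
    {"dx": 24, "dy": -23, "dz": 0, "ax": 0, "ay": 0, "az": 0},
    {"dx": 24, "dy": -23, "dz": 0, "ax": 0, "ay": 0, "az": 0},
    {"dx": 24, "dy": -23, "dz": 0, "ax": 0, "ay": 0, "az": 0},
    {"dx": 24, "dy": -23, "dz": 0, "ax": 0, "ay": 0, "az": 0},
    {"dx": 24, "dy": -23, "dz": 0, "ax": 0, "ay": 0, "az": 0},
    {"dx": 24, "dy": -23, "dz": 0, "ax": 0, "ay": 0, "az": 0},
    {"dx": 24, "dy": -23, "dz": 0, "ax": 0, "ay": 0, "az": 0},
    {"dx": 24, "dy": -23, "dz": 0, "ax": 0, "ay": 0, "az": 0},
    {"dx": 24, "dy": -22, "dz": 0, "ax": 0, "ay": 0, "az": 0},
    {"dx": 24, "dy": -22, "dz": 0, "ax": 0, "ay": 0, "az": 0},
    {"dx": 14, "dy": -13, "dz": 0, "ax": 0, "ay": 0, "az": 0},
    {"dx": 7, "dy": -7, "dz": 0, "ax": 0, "ay": 0, "az": 0}
  ],
  "claw": 1,
  "newtons": 60
}}

```text
t: 2.15
eef_pos: [489.2, -79.7, 231.2]
tool_rot: [0.987, 0.16, -0.0, -0.0]
force: [0.4, -0.5, -0.4]
opening: 85.4
finger_force: 0.0
```

{"op": "arm_command", "data": {
  "moves": [
    {"dx": 0, "dy": 0, "dz": 5, "ax": 0, "ay": 0, "az": -0.1},
    {"dx": 0, "dy": 0, "dz": 10, "ax": 0, "ay": 0, "az": -0.11},
    {"dx": 0, "dy": 0, "dz": 15, "ax": 0, "ay": 0, "az": -0.11},
    {"dx": 0, "dy": 0, "dz": 15, "ax": 0, "ay": 0, "az": -0.11},
    {"dx": 0, "dy": 0, "dz": 15, "ax": 0, "ay": 0, "az": -0.11},
    {"dx": 0, "dy": 0, "dz": 10, "ax": 0, "ay": 0, "az": -0.11},
    {"dx": 0, "dy": 0, "dz": 0, "ax": 0, "ay": 0, "az": 0},
    {"dx": 0, "dy": 0, "dz": 0, "ax": 0, "ay": 0, "az": 0}
  ]
}}

```text
t: 2.95
eef_pos: [488.7, -83.0, 161.4]
tool_rot: [0.886, 0.463, -0.0, 0.0]
force: [0.8, -1.0, -0.8]
opening: 85.3
finger_force: 0.0
```

```bash
python3 go.py 473.3 -112.3 130 55.4
python3 - <<'E'
from h import *
s=snap('side');p=cv2.resize(s['pixels'][100:280,220:420],None,fx=3.3,fy=3.3,interpolation=cv2.INTER_CUBIC);cv2.imwrite('pics/side1.png',p[...,::-1])
E
```

```text
t 2.95 pos [488.7 -83.  161.4] yaw 55.22 F [ 0.8 -1.  -0.8] open 85.3 ff 0.0 q [ 0.72  0.08 -0.62  1.9   0.05  1.18 -0.53]
shift [-32.8   4.   31.4] turn [-0.0001  0.0005 -0.0032]
```

View pics/side1.png

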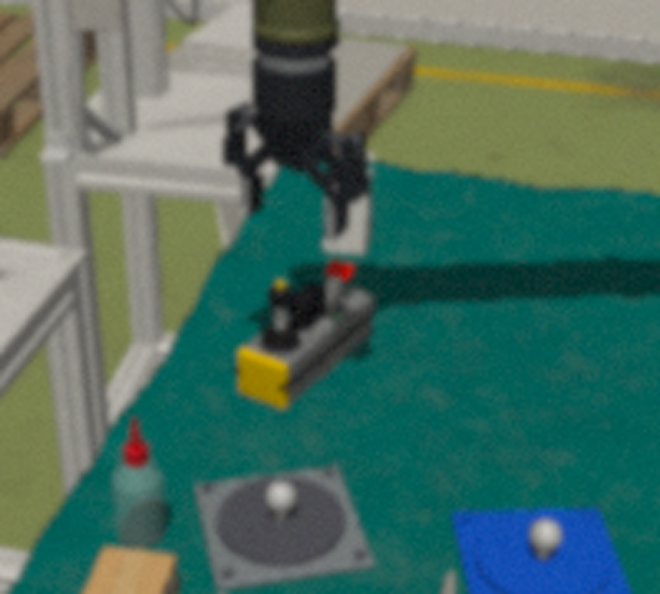

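Side crop: the open gripper hangs above the pendant. The rib is at about (310,305), the knob at (280,310) and the red lever at (340,270). I'll shift to the rib and descend.

{"op": "arm_command", "data": {
  "moves": [
    {"dx": -10, "dy": 1, "dz": 0, "ax": 0, "ay": 0, "az": -0.003},
    {"dx": -15, "dy": 2, "dz": 5, "ax": 0, "ay": 0, "az": 0},
    {"dx": -7.8, "dy": 1, "dz": 10, "ax": 0, "ay": 0, "az": 0},
    {"dx": 0, "dy": 0, "dz": 20, "ax": 0, "ay": 0, "az": 0},
    {"dx": 0, "dy": 0, "dz": 20, "ax": 0, "ay": 0, "az": 0},
    {"dx": 0, "dy": 0, "dz": 15, "ax": 0, "ay": 0, "az": 0},
    {"dx": 0, "dy": 0, "dz": 12, "ax": 0, "ay": 0, "az": 0},
    {"dx": 0, "dy": 0, "dz": 10, "ax": 0, "ay": 0, "az": 0},
    {"dx": 0, "dy": 0, "dz": 8, "ax": 0, "ay": 0, "az": 0},
    {"dx": 0, "dy": 0, "dz": 6, "ax": 0, "ay": 0, "az": 0},
    {"dx": 0, "dy": 0, "dz": 0, "ax": 0, "ay": 0, "az": 0},
    {"dx": 0, "dy": 0, "dz": 0, "ax": 0, "ay": 0, "az": 0},
    {"dx": 0, "dy": 0, "dz": 0, "ax": 0, "ay": 0, "az": 0}
  ]
}}

```text
t: 4.3
eef_pos: [474.3, -112.2, 55.8]
tool_rot: [0.885, 0.466, 0.0, 0.0]
force: [0.6, -0.9, 0.9]
opening: 85.5
finger_force: 0.0
```

{"op": "arm_command", "data": {
  "moves": [
    {"dx": 0, "dy": 0, "dz": 0, "ax": 0, "ay": 0, "az": 0},
    {"dx": 0, "dy": 0, "dz": 0, "ax": 0, "ay": 0, "az": 0},
    {"dx": 0, "dy": 0, "dz": 0, "ax": 0, "ay": 0, "az": 0},
    {"dx": 0, "dy": 0, "dz": 0, "ax": 0, "ay": 0, "az": 0},
    {"dx": 0, "dy": 0, "dz": 0, "ax": 0, "ay": 0, "az": 0},
    {"dx": 0, "dy": 0, "dz": 0, "ax": 0, "ay": 0, "az": 0},
    {"dx": 0, "dy": 0, "dz": 0, "ax": 0, "ay": 0, "az": 0},
    {"dx": 0, "dy": 0, "dz": 0, "ax": 0, "ay": 0, "az": 0}
  ],
  "claw": 0.26
}}

```text
t: 5.1
eef_pos: [473.2, -111.7, 55.1]
tool_rot: [0.885, 0.466, -0.001, -0.001]
force: [-2.9, 1.9, 2.5]
opening: 22.1
finger_force: 1.9
```

```bash
python3 go.py 473.3 -112.3 54 55.4
python3 - <<'E'
from h import *
s=snap('top');p=cv2.resize(s['pixels'][130:280,250:440],None,fx=4,fy=4,interpolation=cv2.INTER_CUBIC);cv2.imwrite('pics/top1.png',p[...,::-1])
E
```

```text
t 5.1 pos [ 473.2 -111.7   55.1] yaw 55.58 F [-2.9  1.9  2.5] open 22.1 ff 1.9 q [ 0.73  0.19 -0.59  2.02  0.13  0.96 -0.53]
shift [-0.5  0.4  1.1] turn [-0.0014  0.0004  0.0031]
```

View pics/top1.png

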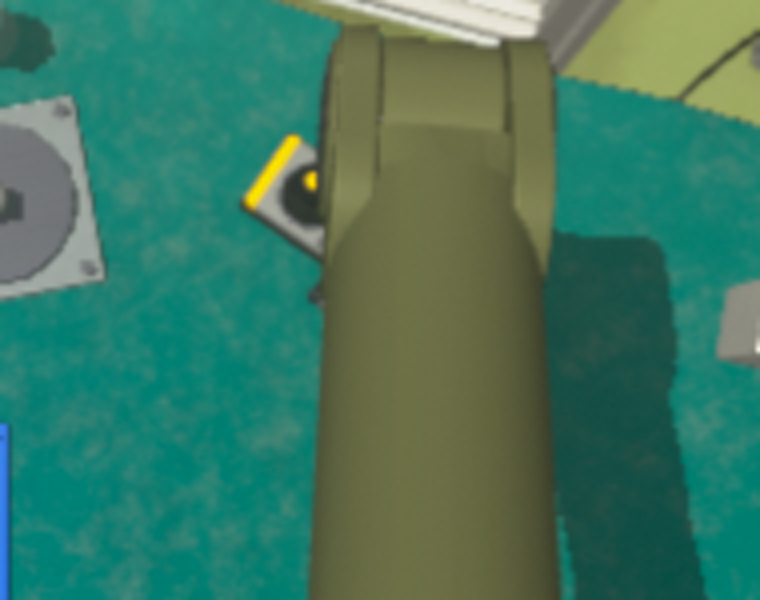

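Top crop: the arm hides the rib. The yellow end at (270,170) and the knob at (305,190) are undisturbed. The fingers touch the rib at an opening of 22 mm. Next I'll squeeze and lift.

{"op": "arm_command", "data": {
  "moves": [
    {"dx": 0, "dy": 0, "dz": 0, "ax": 0, "ay": 0, "az": 0},
    {"dx": 0, "dy": 0, "dz": 0, "ax": 0, "ay": 0, "az": 0},
    {"dx": 0, "dy": 0, "dz": 0, "ax": 0, "ay": 0, "az": 0},
    {"dx": 0, "dy": 0, "dz": 0, "ax": 0, "ay": 0, "az": 0},
    {"dx": 0, "dy": 0, "dz": 0, "ax": 0, "ay": 0, "az": 0},
    {"dx": 0, "dy": 0, "dz": 0, "ax": 0, "ay": 0, "az": 0}
  ],
  "claw": 0,
  "newtons": 90
}}

```text
t: 5.75
eef_pos: [473.4, -111.8, 55.4]
tool_rot: [0.885, 0.466, -0.0, -0.0]
force: [-4.2, 2.8, 5.8]
opening: 20.8
finger_force: 89.2
```

{"op": "arm_command", "data": {
  "moves": [
    {"dx": 0, "dy": 0, "dz": -4, "ax": 0, "ay": 0, "az": 0},
    {"dx": 0, "dy": 0, "dz": -10, "ax": 0, "ay": 0, "az": 0},
    {"dx": 0, "dy": 0, "dz": -16, "ax": 0, "ay": 0, "az": 0},
    {"dx": 0, "dy": 0, "dz": -20, "ax": 0, "ay": 0, "az": 0},
    {"dx": 0, "dy": 0, "dz": -20, "ax": 0, "ay": 0, "az": 0},
    {"dx": 0, "dy": 0, "dz": -15, "ax": 0, "ay": 0, "az": 0},
    {"dx": 0, "dy": 0, "dz": -10, "ax": 0, "ay": 0, "az": 0},
    {"dx": 0, "dy": 0, "dz": -5, "ax": 0, "ay": 0, "az": 0},
    {"dx": 0, "dy": 0, "dz": 0, "ax": 0, "ay": 0, "az": 0},
    {"dx": 0, "dy": 0, "dz": 0, "ax": 0, "ay": 0, "az": 0},
    {"dx": 0, "dy": 0, "dz": 0, "ax": 0, "ay": 0, "az": 0}
  ]
}}

```text
t: 6.85
eef_pos: [473.2, -111.9, 154.4]
tool_rot: [0.885, 0.466, -0.001, -0.001]
force: [0.1, -0.8, -5.7]
opening: 20.4
finger_force: 88.4
```

```bash
python3 - <<'E'
from h import *
from scipy.optimize import least_squares
# saved top.npz/side.npz: refit the mount: triangulate ball from image silhouettes
rays=[]
for n in('top','side'):
    s=snap(n) if n=='side' else None
    d=np.load(n+'.npz');s={k:d[k] for k in d.files}
    g=s['pixels'].astype(int);hs=cv2.cvtColor(s['pixels'],cv2.COLOR_RGB2HSV)
    c={'top':(180,247),'side':(251,304)}[n]
    if n=='top':
        q=proj(s,[500,141,40])[0];print(q)
    W=cloud(s);m=(W[...,2]>26)&(W[...,2]<52)&(np.hypot(W[...,0]-500,W[...,1]-143)<22)
    ys,xs=np.nonzero(m);print(n,len(xs),xs.mean(),ys.mean(),xs.min(),xs.max(),ys.min(),ys.max())
    q0=proj(s,[500,142,34])[0];print('proj of guess',q0)
    v=W[m];f=least_squares(lambda p:np.linalg.norm(v-p,axis=1)-13,[500,142,34],loss='soft_l1');print('sphere',f.x.round(1),f.cost)
E
python3 go.py 500 141.5 200 90
```

```text
[246.53973606 179.0348081 ]
top 76 246.51315789473685 178.89473684210526 242 251 174 183
proj of guess [246.57002555 179.35294423]
sphere [501.1 142.1  35.1] 32.21265541667154
side 61 304.44262295081967 249.91803278688525 300 309 246 254
proj of guess [304.94767865 249.43591389]
sphere [501.3 144.   34.5] 40.392049414655474
t 6.9 pos [ 473.3 -111.9  154.5] yaw 55.57 F [-0.6  1.4 -4.9] open 20.6 ff 88.4 q [ 0.76  0.06 -0.6   1.93  0.04  1.17 -0.45]
shift [ 224.1 -121.3  -45.4] turn [-1.500e-03 -1.000e-04 -6.009e-01]
```

{"op": "arm_command", "data": {
  "moves": [
    {"dx": 6, "dy": -3, "dz": 0, "ax": 0, "ay": 0, "az": 0},
    {"dx": 14, "dy": -8, "dz": 0, "ax": 0, "ay": 0, "az": 0},
    {"dx": 20, "dy": -11, "dz": 0, "ax": 0, "ay": 0, "az": 0},
    {"dx": 20, "dy": -11, "dz": 0, "ax": 0, "ay": 0, "az": 0},
    {"dx": 20, "dy": -11, "dz": 0, "ax": 0, "ay": 0, "az": 0},
    {"dx": 20, "dy": -11, "dz": 0, "ax": 0, "ay": 0, "az": 0},
    {"dx": 20, "dy": -11, "dz": 0, "ax": 0, "ay": 0, "az": 0},
    {"dx": 20, "dy": -11, "dz": 0, "ax": 0, "ay": 0, "az": 0},
    {"dx": 20, "dy": -11, "dz": 0, "ax": 0, "ay": 0, "az": 0},
    {"dx": 20, "dy": -11, "dz": 0, "ax": 0, "ay": 0, "az": 0},
    {"dx": 20, "dy": -11, "dz": 0, "ax": 0, "ay": 0, "az": 0},
    {"dx": 14, "dy": -7, "dz": 0, "ax": 0, "ay": 0, "az": 0},
    {"dx": 10, "dy": -4, "dz": 0, "ax": 0, "ay": 0, "az": 0}
  ]
}}

```text
t: 8.2
eef_pos: [500.2, 143.3, 155.2]
tool_rot: [0.884, 0.467, 0.0, -0.0]
force: [0.1, -0.3, -5.6]
opening: 20.7
finger_force: 88.5
```

{"op": "arm_command", "data": {
  "moves": [
    {"dx": 0, "dy": 0, "dz": 0, "ax": 0, "ay": 0, "az": -0.05},
    {"dx": 0, "dy": 0, "dz": 0, "ax": 0, "ay": 0, "az": -0.1},
    {"dx": 0, "dy": 0, "dz": 0, "ax": 0, "ay": 0, "az": -0.1},
    {"dx": 0, "dy": 0, "dz": 0, "ax": 0, "ay": 0, "az": -0.1},
    {"dx": 0, "dy": 0, "dz": 0, "ax": 0, "ay": 0, "az": -0.1},
    {"dx": 0, "dy": 0, "dz": 0, "ax": 0, "ay": 0, "az": -0.1},
    {"dx": 0, "dy": 0, "dz": 0, "ax": 0, "ay": 0, "az": -0.05},
    {"dx": 0, "dy": 0, "dz": 0, "ax": 0, "ay": 0, "az": 0},
    {"dx": 0, "dy": 0, "dz": 0, "ax": 0, "ay": 0, "az": 0}
  ]
}}

```text
t: 9.1
eef_pos: [500.7, 140.9, 155.1]
tool_rot: [0.708, 0.706, -0.0, -0.0]
force: [0.5, 1.1, -6.5]
opening: 20.5
finger_force: 88.5
```

```bash
python3 go.py 501 143.5 125 90
python3 - <<'E'
from h import *
for n in('side','top'):
    s=snapshot(n);W=cloud(s);hs=cv2.cvtColor(s['pixels'],cv2.COLOR_RGB2HSV);z=W[...,2]
    nb=(abs(W[...,0]-501)<100)&(abs(W[...,1]-143)<120)&(z>60)&(z<270)
    yel=nb&(hs[...,0]>20)&(hs[...,0]<33)&(hs[...,1]>140)
    for i in (1,99):print(n,yel.sum(),np.nanpercentile(W[yel],i,axis=0).round(1))
    if n=='side':
        y=yel&(z<155);print('face y',np.median(W[y],0).round(1)); 
    red=nb&((hs[...,0]<8)|(hs[...,0]>172))&(hs[...,1]>130)&(hs[...,2]>90);print('red',red.sum(),np.nanmedian(W[red],0).round(1) if red.any() else '')
    p=s['pixels'][150:330,230:430] if n=='side' else s['pixels'][90:270,150:350]
    cv2.imwrite(f'pics/{n}2.png',cv2.resize(p,None,fx=3.3,fy=3.3,interpolation=cv2.INTER_CUBIC)[...,::-1])
E
```

```text
t 9.1 pos [500.7 140.9 155.1] yaw 89.84 F [ 0.5  1.1 -6.5] open 20.5 ff 88.5 q [ 0.49  0.18 -0.89  1.84  0.15  1.19 -0.45]
shift [ 2.6  0.4 30.1] turn [-0.0003  0.0001 -0.0027]
side 421 [470.6 133.4 104.7]
side 421 [527.5 230.4 216.5]
face y [500.4 227.  131.7]
red 35 [499.7  86.2 181.9]
top 0 [nan nan nan]
top 0 [nan nan nan]
red 68 [499.   79.5 187.4]
  return np.nanmean(a, axis, out=out, keepdims=keepdims)
```

View pics/side2.png

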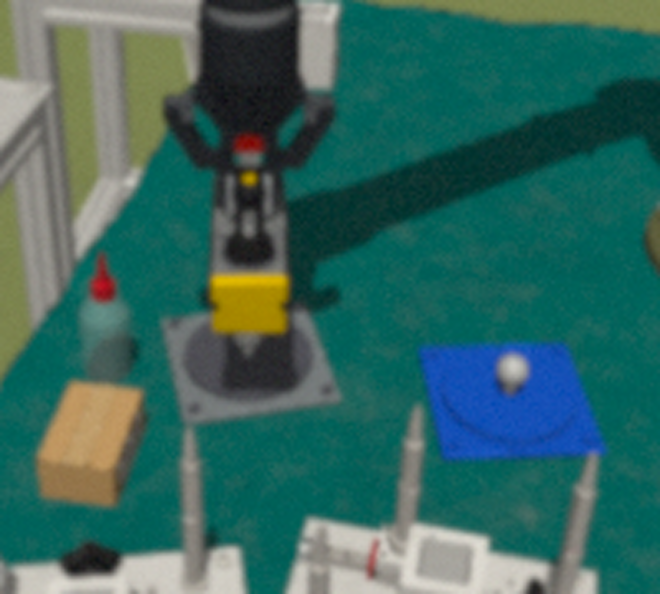

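Side crop: the pendant hangs level over the grey mount with its yellow end at (250,305) toward the camera. The bottle at (105,310) and carton at (90,440) are well clear. Both cameras agree the socket needs about +2 mm in y and +1 mm in x.

{"op": "arm_command", "data": {
  "moves": [
    {"dx": 1, "dy": 0.5, "dz": 4, "ax": 0, "ay": 0, "az": 0},
    {"dx": 1, "dy": 0.5, "dz": 10, "ax": 0, "ay": 0, "az": -0.002},
    {"dx": 0, "dy": 0, "dz": 12, "ax": 0, "ay": 0, "az": 0},
    {"dx": 0, "dy": 0, "dz": 10, "ax": 0, "ay": 0, "az": 0},
    {"dx": 0, "dy": 0, "dz": 8, "ax": 0, "ay": 0, "az": 0},
    {"dx": 0, "dy": 0, "dz": 4, "ax": 0, "ay": 0, "az": 0},
    {"dx": 0, "dy": 0, "dz": 0, "ax": 0, "ay": 0, "az": 0},
    {"dx": 0, "dy": 0, "dz": 0, "ax": 0, "ay": 0, "az": 0},
    {"dx": 0, "dy": 0, "dz": 0, "ax": 0, "ay": 0, "az": 0}
  ]
}}

```text
t: 10.1
eef_pos: [502.1, 143.2, 107.8]
tool_rot: [0.707, 0.707, 0.0, 0.0]
force: [0.2, 0.4, -5.4]
opening: 20.8
finger_force: 88.4
```

{"op": "arm_command", "data": {
  "moves": [
    {"dx": 0, "dy": 0, "dz": 2, "ax": 0, "ay": 0, "az": 0},
    {"dx": 0, "dy": 0, "dz": 2, "ax": 0, "ay": 0, "az": 0},
    {"dx": 0, "dy": 0, "dz": 2, "ax": 0, "ay": 0, "az": 0},
    {"dx": 0, "dy": 0, "dz": 2, "ax": 0, "ay": 0, "az": 0}
  ]
}}

```text
t: 10.5
eef_pos: [501.7, 143.0, 99.1]
tool_rot: [0.707, 0.707, -0.0, 0.0]
force: [-0.2, -1.8, -5.2]
opening: 21.1
finger_force: 88.4
```

{"op": "arm_command", "data": {
  "moves": [
    {"dx": 0, "dy": 0, "dz": 1.5, "ax": 0, "ay": 0, "az": 0},
    {"dx": 0, "dy": 0, "dz": 1.5, "ax": 0, "ay": 0, "az": 0},
    {"dx": 0, "dy": 0, "dz": 1.5, "ax": 0, "ay": 0, "az": 0},
    {"dx": 0, "dy": 0, "dz": 1.5, "ax": 0, "ay": 0, "az": 0}
  ]
}}

```text
t: 10.9
eef_pos: [501.7, 143.1, 93.1]
tool_rot: [0.707, 0.707, -0.0, 0.0]
force: [-0.7, -0.4, -5.5]
opening: 20.5
finger_force: 88.4
```

{"op": "arm_command", "data": {
  "moves": [
    {"dx": 0, "dy": 0, "dz": 2, "ax": 0, "ay": 0, "az": 0},
    {"dx": 0, "dy": 0, "dz": 2, "ax": 0, "ay": 0, "az": 0},
    {"dx": 0, "dy": 0, "dz": 2, "ax": 0, "ay": 0, "az": 0},
    {"dx": 0, "dy": 0, "dz": 2, "ax": 0, "ay": 0, "az": 0}
  ]
}}

```text
t: 11.3
eef_pos: [501.7, 143.1, 85.1]
tool_rot: [0.707, 0.707, -0.0, -0.0]
force: [-0.8, -0.1, -5.9]
opening: 20.6
finger_force: 88.4
```

{"op": "arm_command", "data": {
  "moves": [
    {"dx": 0, "dy": 0, "dz": 2, "ax": 0, "ay": 0, "az": 0},
    {"dx": 0, "dy": 0, "dz": 2, "ax": 0, "ay": 0, "az": 0},
    {"dx": 0, "dy": 0, "dz": 2, "ax": 0, "ay": 0, "az": 0},
    {"dx": 0, "dy": 0, "dz": 2, "ax": 0, "ay": 0, "az": 0},
    {"dx": 0, "dy": 0, "dz": 2, "ax": 0, "ay": 0, "az": 0},
    {"dx": 0, "dy": 0, "dz": 2, "ax": 0, "ay": 0, "az": 0},
    {"dx": 0, "dy": 0, "dz": 2, "ax": 0, "ay": 0, "az": 0},
    {"dx": 0, "dy": 0, "dz": 0, "ax": 0, "ay": 0, "az": 0}
  ]
}}

```text
t: 12.1
eef_pos: [501.4, 143.0, 70.9]
tool_rot: [0.707, 0.707, -0.0, -0.0]
force: [-0.1, 0.6, -5.5]
opening: 20.5
finger_force: 88.4
```

{"op": "arm_command", "data": {
  "moves": [
    {"dx": 0, "dy": 0, "dz": 1.5, "ax": 0, "ay": 0, "az": 0},
    {"dx": 0, "dy": 0, "dz": 1.5, "ax": 0, "ay": 0, "az": 0},
    {"dx": 0, "dy": 0, "dz": 0.6, "ax": 0, "ay": 0, "az": 0},
    {"dx": 0, "dy": 0, "dz": 0, "ax": 0, "ay": 0, "az": 0},
    {"dx": 0, "dy": 0, "dz": 0, "ax": 0, "ay": 0, "az": 0}
  ]
}}

```text
t: 12.6
eef_pos: [501.7, 143.1, 67.7]
tool_rot: [0.707, 0.707, -0.0, 0.0]
force: [-0.0, -0.7, -5.7]
opening: 20.6
finger_force: 88.4
```

{"op": "arm_command", "data": {
  "moves": [
    {"dx": 0, "dy": 0, "dz": 0.6, "ax": 0, "ay": 0, "az": 0},
    {"dx": 0, "dy": 0, "dz": 0.6, "ax": 0, "ay": 0, "az": 0},
    {"dx": 0, "dy": 0, "dz": 0, "ax": 0, "ay": 0, "az": 0}
  ]
}}

```text
t: 12.9
eef_pos: [501.8, 143.2, 67.4]
tool_rot: [0.707, 0.707, -0.0, 0.0]
force: [-3.3, -1.4, 5.6]
opening: 21.1
finger_force: 89.9
```

It is seated: the contact force is about 11 N at the expected height. Now I'll release, rise, and go above the lever with the fingers shut.

{"op": "arm_command", "data": {
  "moves": [
    {"dx": 0, "dy": 0, "dz": -0.5, "ax": 0, "ay": 0, "az": 0},
    {"dx": 0, "dy": 0, "dz": 0, "ax": 0, "ay": 0, "az": 0},
    {"dx": 0, "dy": 0, "dz": 0, "ax": 0, "ay": 0, "az": 0},
    {"dx": 0, "dy": 0, "dz": 0, "ax": 0, "ay": 0, "az": 0},
    {"dx": 0, "dy": 0, "dz": 0, "ax": 0, "ay": 0, "az": 0},
    {"dx": 0, "dy": 0, "dz": 0, "ax": 0, "ay": 0, "az": 0},
    {"dx": 0, "dy": 0, "dz": -6, "ax": 0, "ay": 0, "az": 0},
    {"dx": 0, "dy": 0, "dz": -12, "ax": 0, "ay": 0, "az": 0},
    {"dx": 0, "dy": 0, "dz": -18, "ax": 0, "ay": 0, "az": 0},
    {"dx": 0, "dy": 0, "dz": -20, "ax": 0, "ay": 0, "az": 0},
    {"dx": 0, "dy": 0, "dz": -15, "ax": 0, "ay": 0, "az": 0},
    {"dx": 0, "dy": 0, "dz": -6, "ax": 0, "ay": 0, "az": 0}
  ],
  "claw": 1
}}

```text
t: 14.1
eef_pos: [502.8, 143.5, 146.2]
tool_rot: [0.707, 0.707, 0.001, 0.001]
force: [0.4, 0.4, 0.2]
opening: 86.0
finger_force: 0.0
```

{"op": "arm_command", "data": {
  "moves": [
    {"dx": -8, "dy": 0, "dz": 0, "ax": 0, "ay": 0, "az": 0},
    {"dx": -15, "dy": 0, "dz": 0, "ax": 0, "ay": 0, "az": 0},
    {"dx": -18, "dy": 0, "dz": 0, "ax": 0, "ay": 0, "az": 0},
    {"dx": -16, "dy": 0, "dz": 0, "ax": 0, "ay": 0, "az": 0},
    {"dx": -10, "dy": 0, "dz": 0, "ax": 0, "ay": 0, "az": 0},
    {"dx": 0, "dy": 0, "dz": 0, "ax": 0, "ay": 0, "az": 0},
    {"dx": 0, "dy": 0, "dz": 0, "ax": 0, "ay": 0, "az": 0},
    {"dx": 0, "dy": 0, "dz": 0, "ax": 0, "ay": 0, "az": 0},
    {"dx": 0, "dy": 0, "dz": 0, "ax": 0, "ay": 0, "az": 0}
  ],
  "claw": 0
}}

```text
t: 15.0
eef_pos: [501.7, 77.1, 144.0]
tool_rot: [0.706, 0.708, 0.0, -0.0]
force: [0.5, -0.6, -0.8]
opening: 0.3
finger_force: 0.0
```

```bash
python3 go.py 501.5 76 72 90
python3 - <<'E'
from h import *
s=snap('side');W=cloud(s);hs=cv2.cvtColor(s['pixels'],cv2.COLOR_RGB2HSV);z=W[...,2]
nb=(abs(W[...,0]-501)<60)&(abs(W[...,1]-143)<120)&(z>8)&(z<140)
yel=nb&(hs[...,0]>20)&(hs[...,0]<33)&(hs[...,1]>140)
y=yel&(z<75);print(np.median(W[y],0).round(1),np.percentile(W[y],[1,99],axis=0).round(1))
k=nb&(z>100)&(W[...,1]>160);print('knob',np.median(W[k],0).round(1))
red=nb&((hs[...,0]<8)|(hs[...,0]>172))&(hs[...,1]>130)&(hs[...,2]>90);print('red',red.sum(),np.nanmedian(W[red],0).round(1) if red.any() else '')
cv2.imwrite('pics/side3.png',cv2.resize(s['pixels'][150:330,230:430],None,fx=3.3,fy=3.3,interpolation=cv2.INTER_CUBIC)[...,::-1])
E
```

```text
t 15.0 pos [501.7  77.1 144. ] yaw 90.15 F [ 0.5 -0.6 -0.8] open 0.3 ff 0.0 q [ 0.59  0.15 -0.85  1.89  0.13  1.16 -0.3 ]
shift [-1.1 -0.2 72. ] turn [-0.     -0.0003  0.0025]
[500.3 228.4  43.8] [[471.7 216.4  15.7]
 [528.4 231.5  64.6]]
knob [500.3 201.7 121.1]
red 45 [502.4  86.4  94.8]
```

View pics/side3.png

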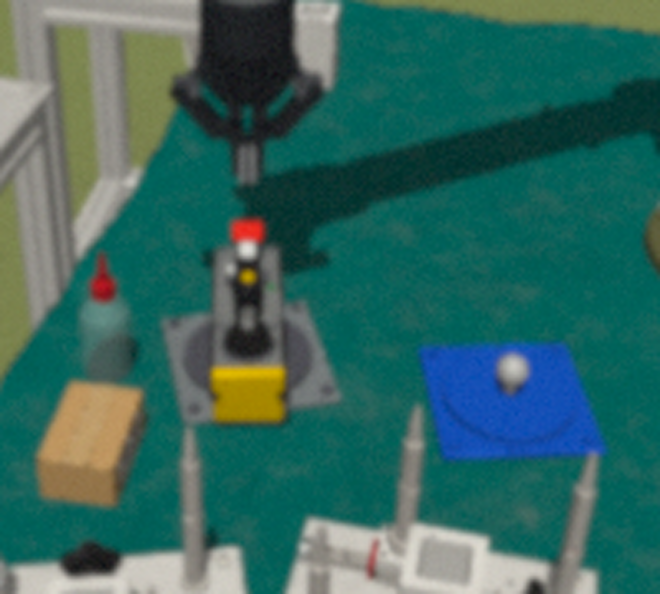

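Side crop: the pendant sits flat on the grey pad with its yellow end at (250,395). The red lever is raised at (247,230) and the shut fingers are above and behind it at (247,180). Now I'll press the lever.

{"op": "arm_command", "data": {
  "moves": [
    {"dx": 0, "dy": 0, "dz": 6, "ax": 0, "ay": 0, "az": 0.002},
    {"dx": 0, "dy": 0, "dz": 12, "ax": 0, "ay": 0, "az": 0},
    {"dx": 0, "dy": 0, "dz": 12, "ax": 0, "ay": 0, "az": 0},
    {"dx": 0, "dy": 0, "dz": 6, "ax": 0, "ay": 0, "az": 0},
    {"dx": 0, "dy": 0, "dz": 4, "ax": 0, "ay": 0, "az": 0},
    {"dx": 0, "dy": 0, "dz": 4, "ax": 0, "ay": 0, "az": 0},
    {"dx": 0, "dy": 0, "dz": 4, "ax": 0, "ay": 0, "az": 0},
    {"dx": 0, "dy": 0, "dz": 4, "ax": 0, "ay": 0, "az": 0},
    {"dx": 0, "dy": 0, "dz": 4, "ax": 0, "ay": 0, "az": 0},
    {"dx": 0, "dy": 0, "dz": 4, "ax": 0, "ay": 0, "az": 0},
    {"dx": 0, "dy": 0, "dz": 4, "ax": 0, "ay": 0, "az": 0},
    {"dx": 0, "dy": 0, "dz": 3, "ax": 0, "ay": 0, "az": 0},
    {"dx": 0, "dy": 0, "dz": 2, "ax": 0, "ay": 0, "az": 0}
  ]
}}

```text
t: 16.35
eef_pos: [501.8, 76.4, 74.7]
tool_rot: [0.707, 0.707, 0.0, -0.0]
force: [0.9, -1.7, 2.1]
opening: 0.1
finger_force: 1.2
```

{"op": "arm_command", "data": {
  "moves": [
    {"dx": 0, "dy": 0, "dz": 1, "ax": 0, "ay": 0, "az": 0},
    {"dx": 0, "dy": 0, "dz": 1, "ax": 0, "ay": 0, "az": 0},
    {"dx": 0, "dy": 0, "dz": 0, "ax": 0, "ay": 0, "az": 0}
  ]
}}

```text
t: 16.65
eef_pos: [501.6, 76.4, 72.8]
tool_rot: [0.707, 0.707, 0.0, -0.0]
force: [-0.2, -1.2, 0.1]
opening: 0.3
finger_force: 0.6
```

{"op": "arm_command", "data": {
  "moves": [
    {"dx": 0, "dy": 0, "dz": 0.7, "ax": 0, "ay": 0, "az": 0},
    {"dx": 0, "dy": 0, "dz": 0.7, "ax": 0, "ay": 0, "az": 0},
    {"dx": 0, "dy": 0, "dz": 0, "ax": 0, "ay": 0, "az": 0}
  ]
}}

```text
t: 16.95
eef_pos: [501.7, 76.3, 72.4]
tool_rot: [0.707, 0.707, -0.0, 0.0]
force: [-1.8, -1.4, 8.6]
opening: 0.1
finger_force: 4.5
```

```bash
python3 go.py 501.5 76 72 90
```

```text
t 16.95 pos [501.7  76.3  72.4] yaw 89.95 F [-1.8 -1.4  8.6] open 0.1 ff 4.5 q [ 0.55  0.25 -0.83  1.96  0.22  1.02 -0.38]
shift [-0.3 -0.2  0.4] turn [-0.0003  0.0005 -0.0009]
```

{"op": "arm_command", "data": {
  "moves": [
    {"dx": 0, "dy": 0, "dz": 0.6, "ax": 0, "ay": 0, "az": 0},
    {"dx": 0, "dy": 0, "dz": 0.4, "ax": 0, "ay": 0, "az": 0},
    {"dx": 0, "dy": 0, "dz": 0, "ax": 0, "ay": 0, "az": 0},
    {"dx": 0, "dy": 0, "dz": 0, "ax": 0, "ay": 0, "az": 0}
  ]
}}

```text
t: 17.35
eef_pos: [501.8, 76.2, 72.2]
tool_rot: [0.707, 0.707, -0.001, 0.0]
force: [-4.6, -1.5, 14.9]
opening: 0.1
finger_force: 7.7
```

{"op": "arm_command", "data": {
  "moves": [
    {"dx": 0, "dy": 0, "dz": -4, "ax": 0, "ay": 0, "az": 0},
    {"dx": 0, "dy": 0, "dz": -12, "ax": 0, "ay": 0, "az": 0},
    {"dx": 0, "dy": 0, "dz": -20, "ax": 0, "ay": 0, "az": 0},
    {"dx": 0, "dy": 0, "dz": -20, "ax": 0, "ay": 0, "az": 0},
    {"dx": 0, "dy": 0, "dz": -16, "ax": 0, "ay": 0, "az": 0},
    {"dx": 0, "dy": 0, "dz": -5, "ax": 0, "ay": 0, "az": 0},
    {"dx": 0, "dy": 0, "dz": 0, "ax": 0, "ay": 0, "az": 0}
  ]
}}

```text
t: 18.05
eef_pos: [502.0, 76.3, 148.2]
tool_rot: [0.707, 0.707, 0.0, 0.0]
force: [-0.5, 0.1, -0.7]
opening: 0.2
finger_force: 0.0
```

```bash
python3 go.py 501.5 143 150 90
python3 - <<'E'
from h import *
s=snap('side');W=cloud(s);hs=cv2.cvtColor(s['pixels'],cv2.COLOR_RGB2HSV);z=W[...,2]
nb=(abs(W[...,0]-501)<60)&(abs(W[...,1]-143)<120)&(z>8)&(z<140)
yel=nb&(hs[...,0]>20)&(hs[...,0]<33)&(hs[...,1]>140)
y=yel&(z<75);print(np.median(W[y],0).round(1),np.percentile(W[y],[1,99],axis=0).round(1))
k=nb&(z>100)&(W[...,1]>160);print('knob',np.median(W[k],0).round(1),np.percentile(W[k],[2,98],axis=0).round(1))
red=nb&((hs[...,0]<8)|(hs[...,0]>172))&(hs[...,1]>130)&(hs[...,2]>90);print('red',red.sum(),np.nanmedian(W[red],0).round(1) if red.any() else '')
E
```

```text
t 18.05 pos [502.   76.3 148.2] yaw 89.94 F [-0.5  0.1 -0.7] open 0.2 ff 0.0 q [ 0.6   0.15 -0.85  1.88  0.12  1.16 -0.3 ]
shift [66.7 -0.6 -1.8] turn [ 0.0012  0.0002 -0.001 ]
[500.3 228.2  43.7] [[471.8 218.2  15.8]
 [528.4 231.6  64.6]]
knob [501.5 201.6 120.6] [[490.1 192.  107.3]
 [512.8 208.2 130.3]]
red 33 [499.5  75.5  70.9]
```

The lever is now flat (red pad at z of about 71) and the pendant hasn't moved. Next I'll place the shut fingers between the rib and the knob, just above the rib.

{"op": "arm_command", "data": {
  "moves": [
    {"dx": 8, "dy": 0, "dz": 0, "ax": 0, "ay": 0, "az": 0},
    {"dx": 16, "dy": -0.5, "dz": 0, "ax": 0, "ay": 0, "az": 0},
    {"dx": 18, "dy": 0, "dz": 0, "ax": 0, "ay": 0, "az": 0},
    {"dx": 18, "dy": 0, "dz": 0, "ax": 0, "ay": 0, "az": 0},
    {"dx": 14, "dy": 0, "dz": 0, "ax": 0, "ay": 0, "az": 0},
    {"dx": 8, "dy": 0, "dz": 0, "ax": 0, "ay": 0, "az": 0},
    {"dx": 0, "dy": 0, "dz": 6, "ax": 0, "ay": 0, "az": 0},
    {"dx": 0, "dy": 0, "dz": 12, "ax": 0, "ay": 0, "az": 0},
    {"dx": 0, "dy": 0, "dz": 12, "ax": 0, "ay": 0, "az": 0},
    {"dx": 0, "dy": 0, "dz": 8, "ax": 0, "ay": 0, "az": 0},
    {"dx": 0, "dy": 0, "dz": 4, "ax": 0, "ay": 0, "az": 0},
    {"dx": 0, "dy": 0, "dz": 0, "ax": 0, "ay": 0, "az": 0}
  ]
}}

```text
t: 19.3
eef_pos: [500.9, 157.7, 104.7]
tool_rot: [0.708, 0.707, -0.001, -0.0]
force: [-1.1, -0.6, -0.2]
opening: -0.4
finger_force: 0.0
```

{"op": "arm_command", "data": {
  "moves": [
    {"dx": 3, "dy": 0, "dz": 0, "ax": 0, "ay": 0, "az": 0},
    {"dx": 3, "dy": 0, "dz": 0, "ax": 0, "ay": 0, "az": 0},
    {"dx": 3, "dy": 0, "dz": 0, "ax": 0, "ay": 0, "az": 0},
    {"dx": 2, "dy": 0, "dz": 0, "ax": 0, "ay": 0, "az": 0},
    {"dx": 2, "dy": 0, "dz": 0, "ax": 0, "ay": 0, "az": 0},
    {"dx": 2, "dy": 0, "dz": 0, "ax": 0, "ay": 0, "az": 0}
  ]
}}

```text
t: 19.9
eef_pos: [501.5, 173.1, 105.7]
tool_rot: [0.707, 0.707, -0.0, 0.0]
force: [-0.8, -1.5, 1.0]
opening: -0.1
finger_force: 0.4
```

{"op": "arm_command", "data": {
  "moves": [
    {"dx": 2, "dy": 0, "dz": 0, "ax": 0, "ay": 0, "az": 0},
    {"dx": 2, "dy": 0, "dz": 0, "ax": 0, "ay": 0, "az": 0},
    {"dx": 2, "dy": 0, "dz": 0, "ax": 0, "ay": 0, "az": 0},
    {"dx": 2, "dy": 0, "dz": 0, "ax": 0, "ay": 0, "az": 0},
    {"dx": 2, "dy": 0, "dz": 0, "ax": 0, "ay": 0, "az": 0},
    {"dx": 2, "dy": 0, "dz": 0, "ax": 0, "ay": 0, "az": 0}
  ]
}}

```text
t: 20.5
eef_pos: [501.5, 184.9, 105.6]
tool_rot: [0.708, 0.707, -0.0, 0.0]
force: [-0.7, -3.6, 2.4]
opening: -0.2
finger_force: 1.3
```

```bash
cat > look.py <<'E'
from h import *
s=snap('side');W=cloud(s);hs=cv2.cvtColor(s['pixels'],cv2.COLOR_RGB2HSV);z=W[...,2]
nb=(abs(W[...,0]-501)<60)&(abs(W[...,1]-143)<120)&(z>8)&(z<140)
yel=nb&(hs[...,0]>20)&(hs[...,0]<33)&(hs[...,1]>140)
y=yel&(z<75);print(np.median(W[y],0).round(1),np.percentile(W[y],[1,99],axis=0).round(1))
y=yel&(z>95);print('knob cap',y.sum(),np.median(W[y],0).round(1) if y.any() else '')
k=nb&(z>92)&(W[...,1]>185);print('knob',np.median(W[k],0).round(1),np.percentile(W[k],[2,98],axis=0).round(1))
red=nb&((hs[...,0]<8)|(hs[...,0]>172))&(hs[...,1]>130)&(hs[...,2]>90);print('red',red.sum(),np.nanmedian(W[red],0).round(1) if red.any() else '')
cv2.imwrite('pics/look.png',cv2.resize(s['pixels'][190:300,250:370],None,fx=5,fy=5,interpolation=cv2.INTER_CUBIC)[...,::-1])
E
python3 look.py
```

```text
[500.3 228.8  43.8] [[471.8 218.1  16.8]
 [528.3 232.   64. ]]
knob cap 23 [500.3 213.1 124.4]
knob [500.3 205.  122.3] [[490.  191.2 106.2]
 [512.8 223.2 139.6]]
red 0
```

{"op": "arm_command", "data": {
  "moves": [
    {"dx": 1.5, "dy": 0, "dz": 0, "ax": 0, "ay": 0, "az": 0},
    {"dx": 1.5, "dy": 0, "dz": 0, "ax": 0, "ay": 0, "az": 0},
    {"dx": 1, "dy": 0, "dz": 0, "ax": 0, "ay": 0, "az": 0}
  ]
}}

```text
t: 20.85
eef_pos: [501.3, 189.0, 105.4]
tool_rot: [0.707, 0.707, -0.0, 0.0]
force: [-0.1, -2.6, 0.9]
opening: 0.2
finger_force: 1.5
```

{"op": "arm_command", "data": {
  "moves": [
    {"dx": 1, "dy": 0, "dz": 0, "ax": 0, "ay": 0, "az": 0},
    {"dx": 1, "dy": 0, "dz": 0, "ax": 0, "ay": 0, "az": 0}
  ]
}}

```text
t: 21.05
eef_pos: [501.2, 190.8, 105.3]
tool_rot: [0.708, 0.707, -0.0, 0.0]
force: [-0.5, -3.4, 0.6]
opening: -0.0
finger_force: 1.7
```

{"op": "arm_command", "data": {
  "moves": [
    {"dx": 1, "dy": 0, "dz": 0, "ax": 0, "ay": 0, "az": 0},
    {"dx": 1, "dy": 0, "dz": 0, "ax": 0, "ay": 0, "az": 0}
  ]
}}

```text
t: 21.25
eef_pos: [501.1, 192.6, 105.2]
tool_rot: [0.708, 0.707, -0.001, 0.0]
force: [-0.2, -4.4, -0.6]
opening: 0.1
finger_force: 2.1
```

```bash
python3 look.py
```

```text
[500.3 229.3  42.5] [[471.8 220.9  13.9]
 [528.3 232.8  63. ]]
knob cap 27 [500.3 220.7 122. ]
knob [500.3 205.4 121.2] [[487.7 198.6 106.1]
 [512.8 229.6 138.6]]
red 0
```

View pics/look.png

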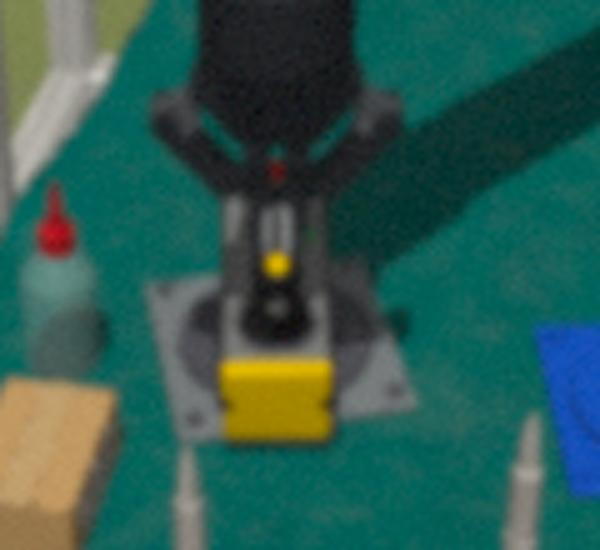

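Side crop: the shut fingers behind the knob have tilted the stick toward the yellow end. The cap is at (278,265) and the knob at (275,310), and the pendant is still on the pad. I'll push until the stop is clearly felt.

{"op": "arm_command", "data": {
  "moves": [
    {"dx": 1, "dy": 0, "dz": 0, "ax": 0, "ay": 0, "az": 0},
    {"dx": 0, "dy": 0, "dz": 0, "ax": 0, "ay": 0, "az": 0}
  ]
}}

```text
t: 21.5
eef_pos: [501.0, 193.7, 105.1]
tool_rot: [0.707, 0.707, -0.001, -0.0]
force: [-0.5, -4.8, -3.0]
opening: -0.1
finger_force: 2.2
```

{"op": "arm_command", "data": {
  "moves": [
    {"dx": 1, "dy": 0, "dz": 0, "ax": 0, "ay": 0, "az": 0},
    {"dx": 0, "dy": 0, "dz": 0, "ax": 0, "ay": 0, "az": 0}
  ]
}}

```text
t: 21.7
eef_pos: [501.0, 194.6, 105.1]
tool_rot: [0.707, 0.707, -0.001, -0.0]
force: [-0.0, -5.5, -3.9]
opening: 0.0
finger_force: 2.5
```

```bash
python3 look.py
```

```text
[500.3 230.   42.4] [[471.8 220.8  12.5]
 [528.4 233.3  63.4]]
knob cap 31 [500.3 223.7 121.6]
knob [500.4 208.1 121.3] [[487.7 200.5 107.9]
 [512.8 231.1 138.2]]
red 0
```

{"op": "arm_command", "data": {
  "moves": [
    {"dx": 1, "dy": 0, "dz": 0, "ax": 0, "ay": 0, "az": 0},
    {"dx": 1, "dy": 0, "dz": 0, "ax": 0, "ay": 0, "az": 0},
    {"dx": 0, "dy": 0, "dz": 0, "ax": 0, "ay": 0, "az": 0}
  ]
}}

```text
t: 22.05
eef_pos: [501.1, 195.6, 105.1]
tool_rot: [0.708, 0.707, -0.001, 0.0]
force: [-0.1, -8.1, -3.3]
opening: -0.0
finger_force: 3.6
```

```bash
python3 look.py
```

```text
[500.3 230.1  42.3] [[471.7 218.7  12.8]
 [528.3 233.8  63.3]]
knob cap 32 [500.4 225.5 121. ]
knob [500.4 209.1 120.6] [[487.7 201.7 106.5]
 [512.8 232.9 138.2]]
red 0
```

{"op": "arm_command", "data": {
  "moves": [
    {"dx": 1, "dy": 0, "dz": 0, "ax": 0, "ay": 0, "az": 0},
    {"dx": 0, "dy": 0, "dz": 0, "ax": 0, "ay": 0, "az": 0},
    {"dx": 0, "dy": 0, "dz": 0, "ax": 0, "ay": 0, "az": 0},
    {"dx": 0, "dy": 0, "dz": 0, "ax": 0, "ay": 0, "az": 0},
    {"dx": 0, "dy": 0, "dz": 0, "ax": 0, "ay": 0, "az": 0},
    {"dx": 0, "dy": 0, "dz": 0, "ax": 0, "ay": 0, "az": 0}
  ]
}}

```text
t: 22.7
eef_pos: [501.2, 195.9, 105.0]
tool_rot: [0.708, 0.706, -0.002, 0.001]
force: [-0.2, -7.5, -2.9]
opening: 0.2
finger_force: 4.1
```

```bash
python3 look.py
```

```text
[500.3 230.3  41.8] [[471.8 219.8  12.8]
 [528.3 233.8  63.2]]
knob cap 31 [500.4 224.7 120.2]
knob [500.4 209.3 120.6] [[487.8 202.3 106.4]
 [512.7 231.9 139.6]]
red 0
```

The stop is reached: another 1 mm of command gives almost no motion. Now I'll hold for more than two seconds.

{"op": "arm_command", "data": {
  "moves": [
    {"dx": 0.8, "dy": 0, "dz": 0, "ax": 0, "ay": 0, "az": 0},
    {"dx": 0, "dy": 0, "dz": 0, "ax": 0, "ay": 0, "az": 0},
    {"dx": 0, "dy": 0, "dz": 0, "ax": 0, "ay": 0, "az": 0},
    {"dx": 0, "dy": 0, "dz": 0, "ax": 0, "ay": 0, "az": 0},
    {"dx": 0, "dy": 0, "dz": 0, "ax": 0, "ay": 0, "az": 0},
    {"dx": 0, "dy": 0, "dz": 0, "ax": 0, "ay": 0, "az": 0},
    {"dx": 0, "dy": 0, "dz": 0, "ax": 0, "ay": 0, "az": 0},
    {"dx": 0, "dy": 0, "dz": 0, "ax": 0, "ay": 0, "az": 0},
    {"dx": 0, "dy": 0, "dz": 0, "ax": 0, "ay": 0, "az": 0},
    {"dx": 0, "dy": 0, "dz": 0, "ax": 0, "ay": 0, "az": 0},
    {"dx": 0, "dy": 0, "dz": 0, "ax": 0, "ay": 0, "az": 0},
    {"dx": 0, "dy": 0, "dz": 0, "ax": 0, "ay": 0, "az": 0},
    {"dx": 0, "dy": 0, "dz": 0, "ax": 0, "ay": 0, "az": 0},
    {"dx": 0, "dy": 0, "dz": 0, "ax": 0, "ay": 0, "az": 0},
    {"dx": 0, "dy": 0, "dz": 0, "ax": 0, "ay": 0, "az": 0},
    {"dx": 0, "dy": 0, "dz": 0, "ax": 0, "ay": 0, "az": 0},
    {"dx": 0, "dy": 0, "dz": 0, "ax": 0, "ay": 0, "az": 0},
    {"dx": 0, "dy": 0, "dz": 0, "ax": 0, "ay": 0, "az": 0},
    {"dx": 0, "dy": 0, "dz": 0, "ax": 0, "ay": 0, "az": 0},
    {"dx": 0, "dy": 0, "dz": 0, "ax": 0, "ay": 0, "az": 0}
  ]
}}

```text
t: 24.75
eef_pos: [501.3, 196.2, 105.0]
tool_rot: [0.708, 0.706, -0.002, 0.001]
force: [-0.1, -7.8, -2.8]
opening: -0.1
finger_force: 4.6
```

{"op": "arm_command", "data": {
  "moves": [
    {"dx": 0, "dy": 0, "dz": 0, "ax": 0, "ay": 0, "az": 0},
    {"dx": 0, "dy": 0, "dz": 0, "ax": 0, "ay": 0, "az": 0},
    {"dx": 0, "dy": 0, "dz": 0, "ax": 0, "ay": 0, "az": 0},
    {"dx": 0, "dy": 0, "dz": 0, "ax": 0, "ay": 0, "az": 0},
    {"dx": 0, "dy": 0, "dz": 0, "ax": 0, "ay": 0, "az": 0},
    {"dx": 0, "dy": 0, "dz": 0, "ax": 0, "ay": 0, "az": 0}
  ]
}}

```text
t: 25.35
eef_pos: [501.3, 196.2, 105.0]
tool_rot: [0.708, 0.706, -0.002, 0.001]
force: [-0.7, -9.5, -3.8]
opening: -0.1
finger_force: 4.6
```

```bash
python3 look.py
```

```text
[500.3 230.5  42.2] [[471.8 219.4  13.3]
 [528.3 233.9  62.6]]
knob cap 30 [500.4 225.6 120.4]
knob [500.4 209.6 120.3] [[487.8 202.6 106.6]
 [512.7 232.5 139.6]]
red 0
```

Held. Back off smoothly, then rise clear.

{"op": "arm_command", "data": {
  "moves": [
    {"dx": -3, "dy": 0, "dz": 0, "ax": 0, "ay": 0, "az": 0},
    {"dx": -4, "dy": 0, "dz": 0, "ax": 0, "ay": 0, "az": 0},
    {"dx": -5, "dy": 0, "dz": 0, "ax": 0, "ay": 0, "az": 0},
    {"dx": -5, "dy": 0, "dz": 0, "ax": 0, "ay": 0, "az": 0},
    {"dx": -5, "dy": 0, "dz": 0, "ax": 0, "ay": 0, "az": 0},
    {"dx": -6, "dy": 0, "dz": 0, "ax": 0, "ay": 0, "az": 0},
    {"dx": -6, "dy": 0, "dz": 0, "ax": 0, "ay": 0, "az": 0},
    {"dx": -5, "dy": 0, "dz": -2, "ax": 0, "ay": 0, "az": 0},
    {"dx": 0, "dy": 0, "dz": -10, "ax": 0, "ay": 0, "az": 0},
    {"dx": 0, "dy": 0, "dz": -20, "ax": 0, "ay": 0, "az": 0},
    {"dx": 0, "dy": 0, "dz": -25, "ax": 0, "ay": 0, "az": 0},
    {"dx": 0, "dy": 0, "dz": -25, "ax": 0, "ay": 0, "az": 0},
    {"dx": -10, "dy": 0, "dz": -20, "ax": 0, "ay": 0, "az": 0},
    {"dx": -30, "dy": 0, "dz": -10, "ax": 0, "ay": 0, "az": 0},
    {"dx": -40, "dy": 0, "dz": 0, "ax": 0, "ay": 0, "az": 0},
    {"dx": -40, "dy": 0, "dz": 0, "ax": 0, "ay": 0, "az": 0},
    {"dx": -30, "dy": 0, "dz": 0, "ax": 0, "ay": 0, "az": 0},
    {"dx": -15, "dy": 0, "dz": 0, "ax": 0, "ay": 0, "az": 0},
    {"dx": 0, "dy": 0, "dz": 0, "ax": 0, "ay": 0, "az": 0}
  ]
}}

```text
t: 27.3
eef_pos: [501.4, -7.6, 218.3]
tool_rot: [0.709, 0.705, 0.0, 0.001]
force: [0.1, -0.2, 0.3]
opening: 0.0
finger_force: 0.0
```

```bash
python3 look.py; python3 go.py 500 0 200 90
```

```text
[500.3 231.   43. ] [[471.7 217.3  13.9]
 [528.3 234.   64.4]]
knob cap 26 [500.2 195.4 126.4]
knob [501.5 203.5 119.7] [[490.1 194.8  94.6]
 [512.8 211.5 130. ]]
red 25 [499.5  77.9  71.2]
t 27.35 pos [501.4  -5.3 218.3] yaw 89.84 F [0.3 1.3 0.3] open -0.1 ff 0.0 q [ 0.72  0.05 -0.78  1.81  0.04  1.3  -0.07]
shift [ 5.3 -1.5 18.3] turn [ 0.001  -0.0003 -0.0027]
```

View pics/look.png

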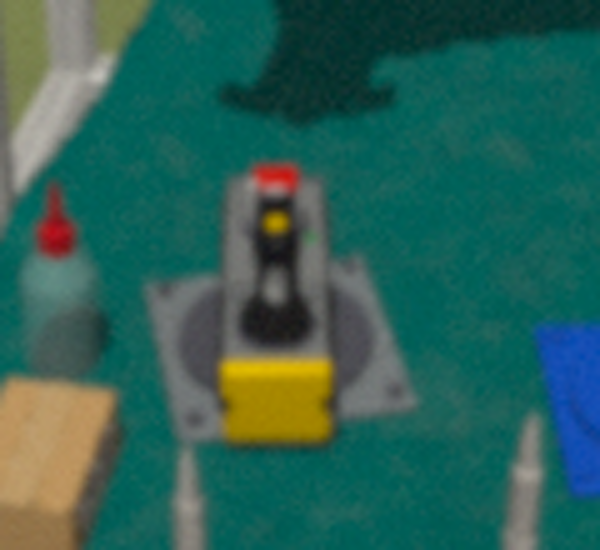

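Side crop: the stick is centred again (cap at (277,222)), the red lever is down at (275,180) and the green lamp is lit at (310,238). The bottle and carton haven't moved. One last flatness check before handing in.

Run:
```python
from h import *
for n in('top','side'):
    s=snapshot(n);W=cloud(s);x,y,z=W[...,0],W[...,1],W[...,2]
    m=(abs(x-501)<24)&(y>62)&(y<226)&(abs(z-62)<5)
    A=np.c_[x[m]-501,y[m]-143,np.ones(m.sum())];c,*_=np.linalg.lstsq(A,z[m],rcond=None);print(n,m.sum(),c.round(4))
    for nm,a,b in(('side strips -x end',62,100),('mid',120,165),('+x end',190,226)):
        k=m&(y>a)&(y<b)&(abs(x-501)>14);print(nm,k.sum(),np.median(z[k]).round(1))
    b=m;print(cv2.minAreaRect(W[(abs(x-501)<40)&(y>40)&(y<245)&(abs(z-62)<6)][:,:2].astype(np.float32)))
```

```text
top 322 [9.00000e-04 8.80000e-03 6.29472e+01]
side strips -x end 0 nan
mid 112 62.7
+x end 62 63.8
((500.8514099121094, 176.284423828125), (55.585594177246094, 108.48538970947266), 0.05834741145372391)
side 310 [-4.00000e-04  2.36000e-02  6.17633e+01]
side strips -x end 35 60.7
mid 86 60.8
+x end 58 63.7
((501.3185119628906, 150.60919189453125), (166.52142333984375, 55.96006393432617), 89.96167755126953)
  return _methods._mean(a, axis=axis, dtype=dtype,
  ret = ret.dtype.type(ret / rcount)
```

```bash
python3 -c "
from plant import ctrl;print(ctrl.finish_job())"
```

```text
the job is handed in; nothing more can be done
None
```

I handed the job in at about 27 s: the pendant sits flat on the grey ball mount with its lever pressed fully down, and the stick was held at its stop toward the yellow end for over two seconds and is back at centre. The stick push slid the latched pendant about 2–3 mm toward its yellow end; the arm never went near the bottle, the carton or the block.

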